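# Close up the row on a switchgear rail

## Task

On the mounting rail for the pump's switchgear, close up the row: bring the loose contactor along the rail until it sits flush against the three breakers, and the end stop flush against the contactor's other side, leaving no gaps. Both must still sit squarely on the rail when you let go, and the notebook, shaft seal and pen lying beside the plate must stay where they are.

Things in the scene. Friction and masses are not known exactly. Their poses are not given: they have to be found in the camera images.
- rail_plate: Fixed grey plate on the bench, 104 mm (its x) by 270 mm (its y) by 8 mm. A metal rail 35 mm wide runs along its middle over the whole length (its y); the rail's flat top is 16 mm above the bench. Origin: centre of the plate's underside, z up. Breakers, contactor and end stop stand in line on the rail; which end (+y or -y) has the breakers varies.
- breakers: Three joined white circuit breakers with black levers, fixed to the rail near one end. 54 mm along the rail (its y; end faces 27 mm from the origin), 84 mm across the rail (its x) up to 28 mm above the origin, then a nose 44 mm across up to 62 mm, levers to 72 mm. Origin: on the rail's centre line, at the rail's top face, mid-length; axes parallel to the plate's.
- contactor: Loose grey module on the rail between breakers and end stop, 25-75 mm from the breakers, no levers. 36 mm along the rail (its y; faces 18 mm from origin), 84 mm across up to 28 mm above origin, then a nose 44 mm across up to 62 mm, to grip. 0.25 kg. Two 6 mm deep feet straddle the rail (1 mm play a side): slides freely with friction, lifts off. Origin: mid-length, on its seat 16 mm above bench.
- end_stop: Loose grey block, the smallest, one big slotted screw on top, on the rail 35-85 mm from the contactor's side away from the breakers. 28 mm along the rail (its y; faces 14 mm from origin), 56 mm across up to 20 mm above origin, then a nose 34 mm across up to 50 mm, to grip. 0.12 kg. Feet and sliding as the contactor. Origin: mid-length, on its seat 16 mm above the bench.
- job_book: Pocket notebook lying open on the bench beside the plate, on the robot's side, 109 x 150 x 11 mm; leave alone. Origin: centre of the underside.
- shaft_seal: Small round pump shaft seal standing spring side up on the bench beside the plate, 32 mm across, 30 mm high; leave alone. Origin: centre of the underside.
- pen: Ball pen, 138 mm long, 10 mm thick, lying on the bench beside the plate; leave alone. Origin near the centre of the underside.
Things that resemble listed ones, but are neither listed nor needed, are in the scene too. What is shaped like the contactor but orange or yellow is not meant.

How it is judged (in metres and radians):
At the end, for the whole second after the job is handed in: Contactor butted against the breakers and end stop against the contactor's other side, each gap under 2.5 mm; both seated on the rail (within 3 mm in height, 4 mm of its centre line, square and upright within 0.06 rad), released and at rest (horizontal distance between contactor and breakers between 0.04 and 0.0475 m and horizontal distance between end_stop and contactor between 0.027 and 0.0345 m and horizontal distance between end_stop and breakers above 0.07 m and x of contactor in the frame of rail_plate between -0.004 and 0.004 m and z of contactor in the frame of rail_plate between 0.013 and 0.019 m and angle between the y axis of each of contactor, end_stop and the y axis of rail_plate, either way round below 0.06 rad and angle between each of contactor, end_stop's own z axis and vertical below 0.06 rad and linear speed of each of contactor, end_stop below 0.01 m/s and x of end_stop in the frame of rail_plate between -0.004 and 0.004 m and z of end_stop in the frame of rail_plate between 0.013 and 0.019 m); the robot touches nothing.
It fails at once if the notebook beside the plate is moved by more than 30 mm (distance of job_book from where it was at the start of the episode above 0.03 m).
It fails at once if the shaft seal beside the plate is moved by more than 30 mm (distance of shaft_seal from where it was at the start of the episode above 0.03 m).
It fails at once if the pen beside the plate is moved by more than 30 mm (distance of pen from where it was at the start of the episode above 0.03 m).
It also fails if it takes over 40 s, if anything falls off the work surface, if the arm or the gripper's body presses on something with over 40 N, if the wrist force passes 120 N, or if a joint passes its speed limit or range.

## Robot

A 6-joint arm with a two-finger parallel gripper is mounted at the origin on a cart in front of the work surface, level with it; the furniture and walls round the work are solid. World frame = base frame: x ahead of the robot, y to its left, z up, the work surface at z = 0. Lengths are in mm, angles in rad, forces in N, time in s.
With the tool pointing down it reaches from about 350 to 775 mm from the base axis. Payload 7.3 kg.
Tool frame: the origin (TCP) lies between the finger pads; the fingertips stand 14 mm ahead of it and the grasp point (between the pads) lies 5 mm behind it; z points along the fingers, y is the line along which they close (so a half turn about z gives the same grasp; the last joint's range is limited). The gripper opens to 92 mm and grips with 3 to 60 N. Pads are 19 mm wide; open, the fingers measure 130 mm over their backs; the gripper's body (75 mm by 190 mm) begins 47 mm behind the grasp point.
Start: joints at [1.125, 0.342, 1.524, -0, 1.275, -0.146], TCP at [155.032, 501.606, 240.741] pointing down, gripper open.
Joint ranges: [-2.53, 2.53], [-0.77, 2.02], [0.04, 2.7], [-1, 4.14], [0.28, 2.66], [-3.11, 3.11]. Speed limits (rad/s): [2.57, 2.57, 3.14, 3.14, 3.14, 3.14].

## Interface

Orientations are given as [roll, pitch, yaw] about the fixed x, y, z axes, in that order (R = Rz(yaw) Ry(pitch) Rx(roll)).
In Python, from plant import get_obs, cams, close_job gives the robot as it stands. The module is installed in compiled form; this text tells all that it offers.
- The arm moves only by the shell command python3 -m creep 'ROWS'. ROWS is JSON, a list of rows, each an object of numbers: "hand": the opening, from 0 (shut) to 1 (fully open); "tx", "ty", "tz": the shift along the tool's x, y, z in m; "spin": the turn about the tool's z in degrees. In form: [{"hand": .., "tx": .., "ty": .., "tz": .., "spin": ..}, ...]. A call has 1 to 5 rows; each row shifts and turns the commanded pose from where the row before left it, along the tool's axes as they then stand; what a row does not reach is not made up. A row lasts 1/8 s, in which the tool goes at most 62.5 mm and 10.7 degrees, less where a joint would pass 70% of its speed; a pose out of reach is approached as far as the arm can. A call is refused whole if a number of a shift passes 0.0625 or a number of a turn 10.7, either way. A call with a gripper value outside its range is refused whole. The fingers move at their own pace and stop on an object; the grip force is fixed at half the most. Time passes only in rows, so rows that do not move let the fingers close. It gives the time, the measured TCP pose, the force, the opening and the grip force at its end, in the units of the state.
- get_obs(): the state, without advancing time (a new reading comes with each control period).
- cams.capture(name): name is "scene" or "side" or "wrist"; returns a dict with "color" (400x640x3 uint8, red, green, blue), "K" (3x3 intrinsics, pixels), "R" (3x3) and "t" (3): a world point X has camera coordinates R X + t. Camera axes: x right, y down, z forward; pixel columns grow to the right and rows downward; lengths in mm; the calibration is good to about 2 mm. A picture is of the moment at which its call begins. There is no depth.
- close_job(): hands the job in; it is judged then, once.
The state is a dict: "time": time; "joint_positions": joint angles; "dq": joint speeds; "tau": joint torques, N m; "tool_pos": TCP position; "tcp_rot": TCP orientation; "contact_force": force on the tool from outside, world axes, zero at the start; "moment": the same for the moment, N m; "grip_width": finger opening in mm; "finger_force": force on a finger pad.
Only numpy, scipy, OpenCV 4.12 (cv2) and the standard library are available. Lean on these libraries where they do the work, as an engineer would, in place of code of your own. Each camera call takes 0.05 s, during which the arm holds its last target. There are 200 camera calls.

## Working session

There is one attempt and no reset: what is moved stays moved. The work goes in short steps, Python scripts to look and compute and a shell command to move; the robot and the scene stay as the last step left them, time stands still between calls to the robot, and variables do not carry over. Pictures are saved under pics/ and viewed, at most 10 in all, crops included, and the job is handed in when it is done.

```bash
mkdir -p pics; python3 - <<'E'
from plant import get_obs,cams
import cv2,pickle
o=get_obs();print(o)
for n in("scene","side","wrist"):
    c=cams.capture(n);pickle.dump(c,open(f"pics/{n}0.pkl","wb"));cv2.imwrite(f"pics/{n}0.png",c["color"][:,:,::-1])
    print(n,c["K"].round(1).tolist(),c["R"].round(3).tolist(),c["t"].round(1).tolist())
E
```

```text
{'time': 0.0, 'joint_positions': array([ 1.12502126e+00,  3.42742807e-01,  1.52506662e+00, -5.15588814e-05,
        1.27538843e+00, -1.46001542e-01]), 'dq': array([ 0.00189436, -0.00075841, -0.00052442, -0.00148269,  0.00017288,
        0.00039018]), 'tau': array([-4.63854904e-04, -4.31241095e+01, -2.44217652e+01,  7.18839490e-02,
        5.60309656e-02, -6.01935858e-05]), 'tool_pos': array([154.85093174, 501.21702426, 240.01721297]), 'tcp_rot': array([-3.13999736e+00, -1.84753362e-04,  2.84183403e+00]), 'contact_force': array([-0.96406294,  0.3890702 , -0.05174243]), 'moment': array([-0.03300345,  0.01049179,  0.01562107]), 'finger_force': 0.0, 'grip_width': 92.09700817708081}
scene [[498.0, 0.0, 318.7], [0.0, 498.0, 199.0], [0.0, 0.0, 1.0]] [[0.898, -0.439, 0.007], [-0.278, -0.582, -0.764], [0.34, 0.685, -0.645]] [-533.0, 99.5, 1444.2]
side [[416.5, 0.0, 318.5], [0.0, 416.5, 200.7], [0.0, 0.0, 1.0]] [[0.992, -0.127, 0.008], [-0.06, -0.52, -0.852], [0.112, 0.844, -0.524]] [-525.2, 25.5, 1124.5]
wrist [[297.9, 0.0, 316.8], [0.0, 297.9, 201.5], [0.0, 0.0, 1.0]] [[0.295, 0.956, -0.002], [0.923, -0.284, 0.26], [0.248, -0.078, -0.966]] [-523.8, -31.6, 390.6]
```

View pics/scene0.png

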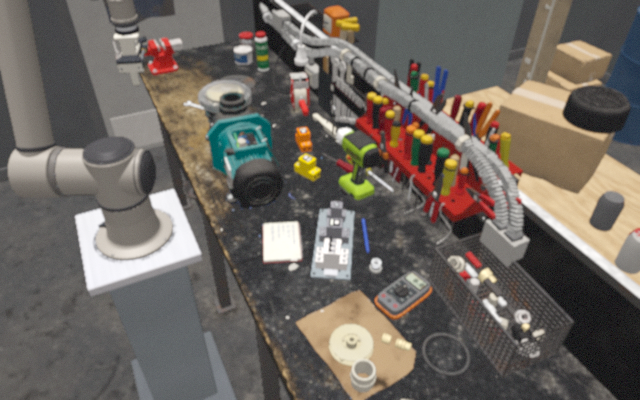

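View pics/side0.png

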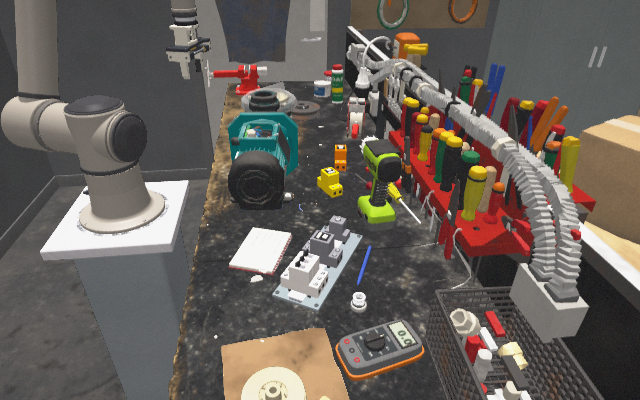

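View crop.

Candidates for the contactor (side picture): grey module (324,241), orange lookalike (340,157), yellow lookalike (329,182). Candidates for the end stop: the small grey block (340,226). The white breakers are at (303,270). I choose the grey ones on the rail and check them in a crop.

```bash
python3 - <<'E'
import cv2
im=cv2.imread("pics/side0.png")[200:320,220:380];cv2.imwrite("pics/c1.png",cv2.resize(im,None,fx=5,fy=5,interpolation=cv2.INTER_CUBIC))
E
```

```text
(no output)
```

View pics/c1.png

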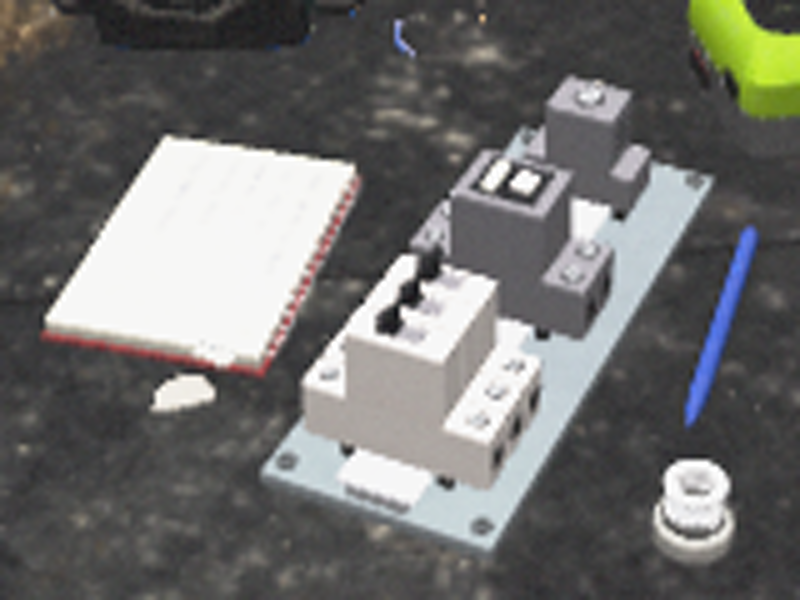

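Crop: breakers near (420,340), contactor (510,250), end stop (590,150), with notebook left, pen (720,330) and seal (695,510) right. The choice is confirmed.

```bash
cat >h.py <<'E'
import numpy as np
def ray(c,uv,z):
    R,t,K=map(np.array,(c["R"],c["t"],c["K"]))
    d=R.T@np.linalg.solve(K,[uv[0],uv[1],1]);o=-R.T@t
    return o+d*(z-o[2])/d[2]
E
python3 - <<'E'
import pickle,numpy as np
from h import ray
c=pickle.load(open("pics/side0.pkl","rb"))
def P(l,z): return np.array([ray(c,(220+(u+.5)/5-.5,200+(v+.5)/5-.5),z)[:2] for u,v in l])
pl=P([(262,473),(492,545),(713,178)],8);print(pl.round(),[np.linalg.norm(pl[i+1]-pl[i]).round() for i in(0,1)])
d=pl[2]-pl[1];a=np.arctan2(d[1],d[0]);print("plate centre",(pl[0]+pl[2])/2,"dir deg",np.degrees(a))
for n,l,z in(("br",[(345,338),(405,255),(497,282),(440,362)],78),("con",[(452,193),(480,150),(575,172),(547,215)],78),("end",[(546,108),(570,78),(632,92),(610,122)],66)):
    p=P(l,z);print(n,p.mean(0).round(1),np.linalg.norm(np.roll(p,-1,0)-p,axis=1).round())
print("book",P([(42,335),(165,138),(357,170),(265,372)],5).round().tolist(),"pen",P([(750,230),(690,420)],5).round().tolist(),"seal",P([(697,535)],5).round())
o=np.array(c["R"]);
E
```

```text
[[ 386. -374.]
 [ 474. -425.]
 [ 612. -198.]] [np.float64(101.0), np.float64(266.0)]
plate centre [ 499.18318308 -285.9030133 ] dir deg 58.66724586431669
br [ 453.4 -362.4] [56. 42. 53. 40.]
con [ 500.8 -283.3] [34. 44. 33. 43.]
end [ 547.4 -207.2] [28. 31. 27. 31.]
book [[292.0, -274.0], [345.0, -128.0], [440.0, -166.0], [389.0, -310.0]] pen [[622.0, -236.0], [567.0, -361.0]] seal [[ 556. -426.]]
```

```bash
python3 - <<'E'
import numpy as np
from scipy.spatial.transform import Rotation as S
from plant import get_obs
print(S.from_euler('xyz',get_obs()["tcp_rot"]).as_matrix().round(3))
E
```

```text
[[-0.955  0.295 -0.   ]
 [ 0.295  0.955 -0.001]
 [ 0.    -0.001 -1.   ]]
```

```bash
python3 - <<'E'
import pickle
from h import ray
s=pickle.load(open("pics/side0.pkl","rb"));c=pickle.load(open("pics/scene0.pkl","rb"))
# base points then tops at several heights in both cams
print("fan base",ray(s,(257,206),0).round(),ray(c,(257,205),0).round())
print("fan front top",[ray(s,(258,146),z).round() for z in(100,140,180)],[ray(c,(255,160),z).round() for z in(100,140,180)])
print("teal top",[ray(s,(255,112),z).round() for z in(150,200,250)],[ray(c,(235,117),z).round() for z in(150,200,250)])
print("flange top",[ray(s,(262,90),z).round() for z in(150,200,250)],[ray(c,(233,95),z).round() for z in(150,200,250)])
E
```

```text
fan base [356. -20.   0.] [363. -35.   0.]
fan front top [array([366., 158., 100.]), array([369.,  67., 140.]), array([371., -23., 180.])] [array([399.,  58., 100.]), array([383.,   4., 140.]), array([366., -49., 180.])]
teal top [array([361., 315., 150.]), array([365., 174., 200.]), array([368.,  32., 250.])] [array([404., 249., 150.]), array([382., 167., 200.]), array([359.,  85., 250.])]
flange top [array([386., 554., 150.]), array([387., 387., 200.]), array([388., 219., 250.])] [array([446., 396., 150.]), array([421., 305., 200.]), array([396., 215., 250.])]
```

```bash
python3 -m creep '[{"hand":1,"tx":0,"ty":0,"tz":-0.05,"spin":0},{"hand":1,"tx":0,"ty":0,"tz":-0.05,"spin":0},{"hand":1,"tx":0,"ty":0,"tz":-0.05,"spin":0},{"hand":1,"tx":-0.048,"ty":-0.0375,"tz":0,"spin":0},{"hand":1,"tx":-0.048,"ty":-0.0375,"tz":0,"spin":0}]'
```

```text
time: 0.78
tool_pos: [225.0, 400.7, 390.8]
tcp_rot: [3.141, 0.001, 2.844]
contact_force: [1.8, 1.1, -0.7]
grip_width: 92.1
finger_force: 0.0
```

Tracks well. Carry on.

```bash
python3 -m creep '[{"hand":1,"tx":-0.048,"ty":-0.0375,"tz":0,"spin":0},{"hand":1,"tx":-0.048,"ty":-0.0375,"tz":0,"spin":0},{"hand":1,"tx":-0.048,"ty":-0.0375,"tz":0,"spin":0},{"hand":1,"tx":-0.048,"ty":-0.0375,"tz":0,"spin":0},{"hand":1,"tx":-0.048,"ty":-0.0375,"tz":0,"spin":0}]'
python3 -m creep '[{"hand":1,"tx":-0.028,"ty":-0.048,"tz":0,"spin":0},{"hand":1,"tx":-0.028,"ty":-0.048,"tz":0,"spin":0},{"hand":1,"tx":-0.028,"ty":-0.048,"tz":0,"spin":0},{"hand":1,"tx":-0.028,"ty":-0.048,"tz":0,"spin":0},{"hand":1,"tx":-0.028,"ty":-0.048,"tz":0,"spin":0}]'
```

```text
time: 1.4
tool_pos: [399.2, 149.8, 390.7]
tcp_rot: [3.141, 0.0, 2.842]
contact_force: [1.4, 0.7, 0.2]
grip_width: 91.9
finger_force: 0.0
time: 2.02
tool_pos: [461.4, -120.9, 390.6]
tcp_rot: [3.141, -0.0, 2.842]
contact_force: [1.4, -0.1, 0.5]
grip_width: 92.2
finger_force: 0.0
```

```bash
python3 -m creep '[{"hand":1,"tx":-0.028,"ty":-0.048,"tz":0,"spin":0},{"hand":1,"tx":-0.028,"ty":-0.048,"tz":0,"spin":0},{"hand":1,"tx":-0.028,"ty":-0.048,"tz":0,"spin":0},{"hand":1,"tx":0,"ty":0,"tz":0,"spin":10.4},{"hand":1,"tx":0,"ty":0,"tz":0,"spin":10.4}]'
python3 -m creep '[{"hand":1,"tx":0,"ty":0,"tz":0.02,"spin":10.4},{"hand":1,"tx":0,"ty":0,"tz":0.02,"spin":10.4},{"hand":1,"tx":0,"ty":0,"tz":0.02,"spin":10.4},{"hand":1,"tx":0,"ty":0,"tz":0.02,"spin":10.4},{"hand":1,"tx":0,"ty":0,"tz":0.02,"spin":10.4}]'
python3 -m creep '[{"hand":1,"tx":0,"ty":0,"tz":0.02,"spin":10.4},{"hand":1,"tx":0,"ty":0,"tz":0.02,"spin":10.4},{"hand":1,"tx":0,"ty":0,"tz":0.02,"spin":10.4},{"hand":1,"tx":0,"ty":0,"tz":0,"spin":0}]'
python3 - <<'E'
from plant import cams,get_obs
import cv2,pickle
from scipy.spatial.transform import Rotation as S
o=get_obs();print(o["joint_positions"].round(2),S.from_euler('xyz',o["tcp_rot"]).as_matrix().round(4))
c=cams.capture("wrist");pickle.dump(c,open("pics/w1.pkl","wb"));cv2.imwrite("pics/w1.png",c["color"][:,:,::-1])
E
```

```text
time: 2.65
tool_pos: [499.0, -282.4, 389.6]
tcp_rot: [3.141, -0.002, 2.471]
contact_force: [-0.1, 0.6, -0.1]
grip_width: 91.8
finger_force: 0.0
time: 3.28
tool_pos: [499.0, -281.3, 289.7]
tcp_rot: [-3.141, -0.001, 1.565]
contact_force: [-0.1, -1.1, -0.2]
grip_width: 91.8
finger_force: 0.0
time: 3.78
tool_pos: [498.3, -280.9, 229.0]
tcp_rot: [-3.138, -0.001, 1.028]
contact_force: [0.5, -0.4, 0.4]
grip_width: 91.9
finger_force: 0.0
[-0.65  0.44  1.41  0.    1.3  -0.1 ] [[ 5.163e-01  8.564e-01 -3.200e-03]
 [ 8.564e-01 -5.163e-01  2.500e-03]
 [ 5.000e-04 -4.000e-03 -1.000e+00]]
```

View pics/w1.png

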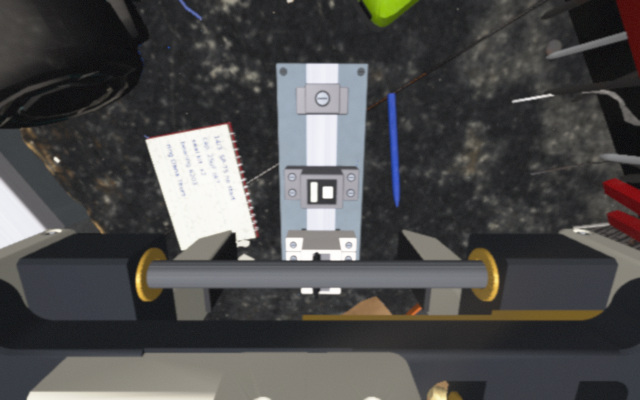

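The wrist view shows the contactor centre at about (322,188), with base edges at columns 286–357, the end stop's screw at (322,98), and the breakers' front face at row ~232.

```bash
python3 - <<'E'
import pickle,numpy as np
from h import ray
from plant import get_obs
c=pickle.load(open("pics/w1.pkl","rb"));o=get_obs()["tool_pos"]
X=np.array([.5163,.8564]);Y=np.array([.8564,-.5163])
def T(n,u,v,z):
    d=ray(c,(u,v),z)[:2]-o[:2];print(n,(d@X).round(1),(d@Y).round(1))
T("pl FL",277,64,8);T("pl FR",368,64,8);T("pl L",279,225,8);T("pl R",362,225,8)
T("rail",306,70,16);T("rail",339,70,16);T("rail",307,150,16);T("rail",337,150,16)
T("con baseL",286,188,44);T("con baseR",357,188,44);T("con far",322,168,44);T("con noseL near",305,206,78);T("noseR near",339,206,78)
T("end L",296,98,36);T("end R",348,98,36);T("screw",322,98,66)
T("br far",320,250,78)
E
```

```text
pl FL 131.5 -48.0
pl FR 131.5 54.8
pl L -61.1 -52.0
pl R -60.9 55.7
rail 124.0 -15.0
rail 124.0 21.7
rail 36.1 -14.5
rail 36.1 21.1
con baseL -3.9 -37.6
con baseR -3.8 42.7
con far 18.9 3.0
con noseL near -15.3 -14.8
noseR near -15.3 20.3
end L 93.1 -25.2
end R 93.1 30.6
screw 91.0 2.4
br far -64.5 0.9
```

```bash
python3 -m creep '[{"hand":1,"tx":0.001,"ty":0.003,"tz":0.045,"spin":0},{"hand":0.8,"tx":0,"ty":0,"tz":0.045,"spin":0},{"hand":0.7,"tx":0,"ty":0,"tz":0.04,"spin":0},{"hand":0.7,"tx":0,"ty":0,"tz":0.025,"spin":0},{"hand":0.7,"tx":0,"ty":0,"tz":0.01,"spin":0}]'
```

```text
time: 4.45
tool_pos: [502.3, -282.1, 65.2]
tcp_rot: [-3.141, -0.0, 1.03]
contact_force: [-0.0, 0.3, -0.6]
grip_width: 64.6
finger_force: 0.0
```

```bash
python3 -m creep '[{"hand":0,"tx":0,"ty":0,"tz":0,"spin":0},{"hand":0,"tx":0,"ty":0,"tz":0,"spin":0},{"hand":0,"tx":0,"ty":0,"tz":0,"spin":0},{"hand":0,"tx":0,"ty":0,"tz":0,"spin":0}]'
```

```text
time: 4.95
tool_pos: [502.8, -282.6, 67.1]
tcp_rot: [3.139, 0.0, 1.027]
contact_force: [-0.9, 0.9, 6.4]
grip_width: 43.7
finger_force: 30.0
```

```bash
python3 -m creep '[{"hand":0,"tx":-0.01,"ty":0,"tz":-0.001,"spin":0},{"hand":0,"tx":-0.01,"ty":0,"tz":0,"spin":0},{"hand":0,"tx":-0.01,"ty":0,"tz":0,"spin":0},{"hand":0,"tx":-0.01,"ty":0,"tz":0,"spin":0},{"hand":0,"tx":-0.001,"ty":0,"tz":0,"spin":0}]'; python3 -m creep '[{"hand":0,"tx":-0.002,"ty":0,"tz":0,"spin":0},{"hand":0,"tx":0,"ty":0,"tz":0,"spin":0}]'
```

```text
time: 5.58
tool_pos: [480.7, -318.3, 67.0]
tcp_rot: [3.141, 0.0, 1.026]
contact_force: [1.4, 2.0, 5.4]
grip_width: 44.1
finger_force: 30.0
time: 5.82
tool_pos: [479.9, -319.5, 67.0]
tcp_rot: [3.141, 0.0, 1.026]
contact_force: [2.1, 2.6, 4.5]
grip_width: 43.5
finger_force: 30.0
```

```bash
for i in 1 2; do python3 -m creep '[{"hand":0,"tx":-0.002,"ty":0,"tz":0,"spin":0},{"hand":0,"tx":0,"ty":0,"tz":0,"spin":0}]'; done
```

```text
time: 6.08
tool_pos: [479.0, -321.1, 67.0]
tcp_rot: [3.141, 0.0, 1.026]
contact_force: [1.0, 2.5, 5.2]
grip_width: 43.8
finger_force: 30.0
time: 6.32
tool_pos: [478.7, -321.5, 67.0]
tcp_rot: [3.141, -0.002, 1.026]
contact_force: [5.1, 6.6, 5.7]
grip_width: 43.8
finger_force: 30.0
```

```bash
python3 -m creep '[{"hand":0,"tx":-0.002,"ty":0,"tz":0,"spin":0},{"hand":0,"tx":0,"ty":0,"tz":0,"spin":0}]'
```

```text
time: 6.58
tool_pos: [478.7, -321.6, 67.0]
tcp_rot: [3.141, -0.005, 1.026]
contact_force: [10.7, 14.5, 6.1]
grip_width: 44.1
finger_force: 30.0
```

```bash
python3 -m creep '[{"hand":0,"tx":0.003,"ty":0,"tz":0,"spin":0},{"hand":0.7,"tx":0,"ty":0,"tz":0,"spin":0},{"hand":0.7,"tx":0,"ty":0,"tz":0,"spin":0},{"hand":0.7,"tx":0,"ty":0,"tz":0,"spin":0},{"hand":0.7,"tx":0,"ty":0,"tz":-0.05,"spin":0}]'; python3 -m creep '[{"hand":0.7,"tx":0.04,"ty":0,"tz":-0.04,"spin":0},{"hand":0.7,"tx":0.04,"ty":0,"tz":-0.04,"spin":0},{"hand":0.7,"tx":0.04,"ty":0,"tz":0,"spin":0},{"hand":0.7,"tx":0.016,"ty":0,"tz":0,"spin":0}]'
python3 - <<'E'
from plant import cams,get_obs
import cv2,pickle
o=get_obs();print(o["tool_pos"],o["tcp_rot"])
c=cams.capture("wrist");pickle.dump(c,open("pics/w2.pkl","wb"));cv2.imwrite("pics/w2.png",c["color"][:,:,::-1])
E
```

```text
time: 7.2
tool_pos: [476.2, -320.2, 113.5]
tcp_rot: [-3.133, -0.002, 1.026]
contact_force: [0.4, -0.5, -0.0]
grip_width: 64.4
finger_force: 0.0
time: 7.7
tool_pos: [549.4, -203.7, 196.9]
tcp_rot: [3.141, -0.0, 1.029]
contact_force: [-0.4, -0.4, -0.2]
grip_width: 64.1
finger_force: 0.0
[ 549.43386833 -203.65117421  196.94898378] [ 3.14120922e+00 -9.08636768e-05  1.02851026e+00]
```

View pics/w2.png

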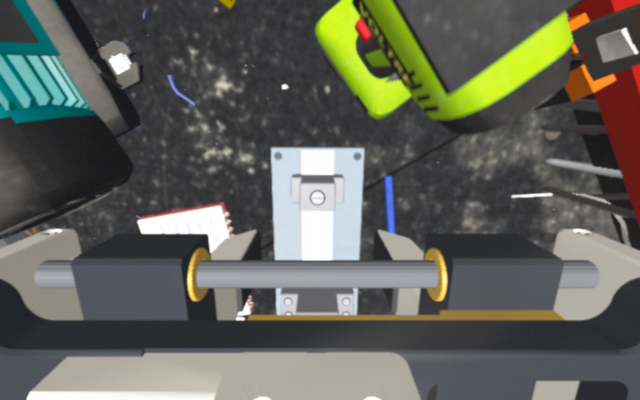

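The end stop is centred near (318,198); its base spans columns 291–344 and the drill is well clear beyond the plate.

```bash
python3 - <<'E'
import pickle,numpy as np
from h import ray
c=pickle.load(open("pics/w2.pkl","rb"));o=[549.4,-203.7];a=1.0285
X=np.array([np.cos(a),np.sin(a)]);Y=np.array([X[1],-X[0]])
for n,u,v,z in(("baseL",291,190,36),("baseR",344,190,36),("screw",318,198,66),("nose near",318,210,66),("rail",301,160,16),("rail",333,160,16),("rail",301,225,16),("rail",332,225,16)):
    d=ray(c,(u,v),z)[:2]-o;print(n,(d@X).round(1),(d@Y).round(1))
E
```

```text
baseL -0.8 -28.4
baseR -0.7 27.3
screw -1.7 -0.1
nose near -13.6 -0.1
rail 28.2 -18.5
rail 28.2 16.4
rail -46.8 -19.5
rail -46.8 16.3
```

```bash
python3 -m creep '[{"hand":0.7,"tx":-0.001,"ty":-0.0005,"tz":0.05,"spin":0},{"hand":0.7,"tx":0,"ty":0,"tz":0.05,"spin":0},{"hand":0.65,"tx":0,"ty":0,"tz":0.03,"spin":0},{"hand":0.6,"tx":0,"ty":0,"tz":0.01,"spin":0},{"hand":0.6,"tx":0,"ty":0,"tz":0,"spin":0}]'
python3 -m creep '[{"hand":0,"tx":0,"ty":0,"tz":0,"spin":0},{"hand":0,"tx":0,"ty":0,"tz":0,"spin":0},{"hand":0,"tx":0,"ty":0,"tz":0,"spin":0},{"hand":0,"tx":0,"ty":0,"tz":0,"spin":0}]'
```

```text
time: 8.38
tool_pos: [547.5, -206.4, 56.4]
tcp_rot: [-3.141, 0.0, 1.026]
contact_force: [0.1, 0.1, 0.3]
grip_width: 55.4
finger_force: 0.0
time: 8.88
tool_pos: [548.4, -206.0, 57.7]
tcp_rot: [3.14, -0.0, 1.027]
contact_force: [-0.2, -0.3, 5.8]
grip_width: 33.9
finger_force: 30.0
```

```bash
for i in 1 2; do python3 -m creep '[{"hand":0,"tx":-0.01,"ty":0,"tz":0,"spin":0},{"hand":0,"tx":-0.01,"ty":0,"tz":0,"spin":0},{"hand":0,"tx":-0.01,"ty":0,"tz":0,"spin":0},{"hand":0,"tx":-0.01,"ty":0,"tz":0,"spin":0},{"hand":0,"tx":-0.008,"ty":0,"tz":0,"spin":0}]'; done
```

```text
time: 9.5
tool_pos: [523.9, -246.7, 57.7]
tcp_rot: [3.139, -0.001, 1.026]
contact_force: [2.0, 2.8, 5.5]
grip_width: 33.9
finger_force: 30.0
time: 10.12
tool_pos: [499.0, -287.8, 57.7]
tcp_rot: [3.139, -0.001, 1.026]
contact_force: [2.0, 3.3, 5.5]
grip_width: 33.8
finger_force: 30.0
```

```bash
for i in 1 2 3; do python3 -m creep '[{"hand":0,"tx":-0.002,"ty":0,"tz":0,"spin":0},{"hand":0,"tx":0,"ty":0,"tz":0,"spin":0}]'; done
```

```text
time: 10.38
tool_pos: [497.9, -289.7, 57.7]
tcp_rot: [3.139, -0.001, 1.026]
contact_force: [1.3, 1.5, 5.4]
grip_width: 33.7
finger_force: 30.0
time: 10.62
tool_pos: [497.1, -291.1, 57.7]
tcp_rot: [3.139, -0.001, 1.026]
contact_force: [1.1, 1.8, 5.7]
grip_width: 33.7
finger_force: 30.0
time: 10.88
tool_pos: [496.0, -292.8, 57.7]
tcp_rot: [3.139, -0.001, 1.027]
contact_force: [2.2, 1.7, 6.1]
grip_width: 33.5
finger_force: 30.0
```

```bash
for i in 1 2 3; do python3 -m creep '[{"hand":0,"tx":-0.002,"ty":0,"tz":0,"spin":0},{"hand":0,"tx":0,"ty":0,"tz":0,"spin":0}]'; done
```

```text
time: 11.12
tool_pos: [495.0, -294.5, 57.7]
tcp_rot: [3.139, -0.001, 1.027]
contact_force: [1.9, 2.7, 6.2]
grip_width: 33.8
finger_force: 30.0
time: 11.38
tool_pos: [494.6, -295.3, 57.7]
tcp_rot: [3.139, -0.003, 1.026]
contact_force: [4.4, 6.6, 6.6]
grip_width: 33.4
finger_force: 30.0
time: 11.62
tool_pos: [494.5, -295.4, 57.7]
tcp_rot: [3.139, -0.005, 1.026]
contact_force: [9.6, 12.9, 5.1]
grip_width: 33.9
finger_force: 30.0
```

Firm contact. Release, retreat and look.

```bash
python3 -m creep '[{"hand":0,"tx":0.003,"ty":0,"tz":0,"spin":0},{"hand":0.6,"tx":0,"ty":0,"tz":0,"spin":0},{"hand":0.6,"tx":0,"ty":0,"tz":0,"spin":0},{"hand":0.6,"tx":0,"ty":0,"tz":0,"spin":0},{"hand":0.6,"tx":0,"ty":0,"tz":-0.05,"spin":0}]'; python3 -m creep '[{"hand":0.6,"tx":0,"ty":0,"tz":-0.06,"spin":0},{"hand":0.6,"tx":-0.04,"ty":0,"tz":-0.045,"spin":0},{"hand":0.6,"tx":-0.06,"ty":0,"tz":0,"spin":0},{"hand":0.6,"tx":-0.02,"ty":0,"tz":0,"spin":0},{"hand":0.6,"tx":0,"ty":0,"tz":0,"spin":0}]'
python3 - <<'E'
from plant import cams,get_obs
import cv2,pickle
c=cams.capture("wrist");pickle.dump(c,open("pics/w3.pkl","wb"));cv2.imwrite("pics/w3.png",cv2.resize(c["color"][80:260,200:440,::-1],None,fx=3.3,fy=3.3,interpolation=cv2.INTER_CUBIC))
s=cams.capture("side");cv2.imwrite("pics/s3.png",cv2.resize(s["color"][200:320,220:380,::-1],None,fx=5,fy=5,interpolation=cv2.INTER_CUBIC))
E
```

```text
time: 12.25
tool_pos: [491.3, -294.2, 103.5]
tcp_rot: [-3.133, -0.001, 1.026]
contact_force: [0.5, 0.5, 0.2]
grip_width: 55.4
finger_force: 0.0
time: 12.88
tool_pos: [430.5, -398.9, 211.0]
tcp_rot: [-3.14, -0.001, 1.024]
contact_force: [-0.1, 0.8, 0.3]
grip_width: 55.0
finger_force: 0.0
```

View pics/w3.png

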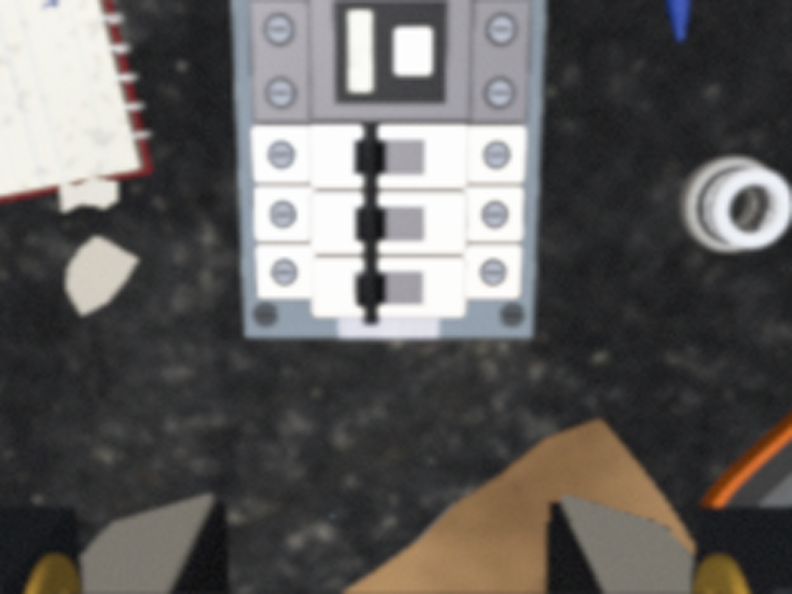

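View pics/s3.png

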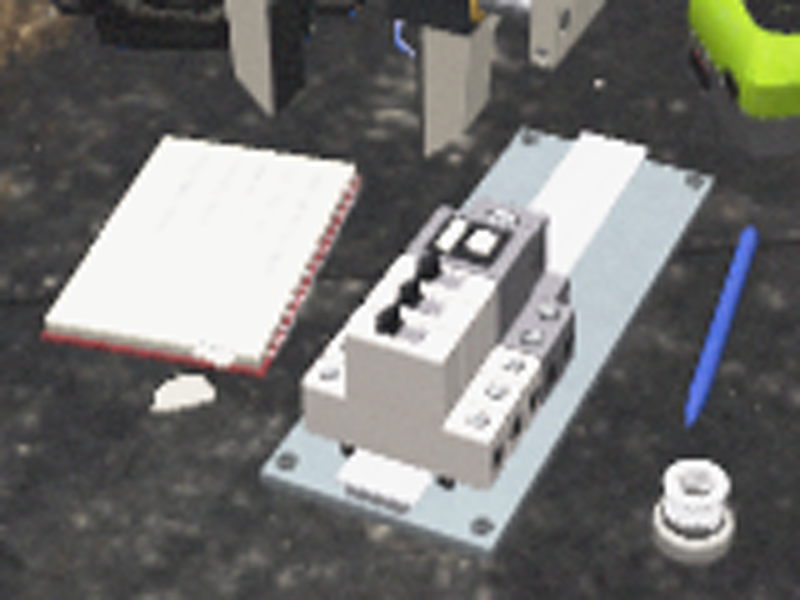

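The contactor is flush with the breakers (joint at crop row 122) and square; notebook, pen and seal are unmoved. I check the end stop joint in the rest of the same wrist frame.

```bash
python3 - <<'E'
import cv2,pickle
c=pickle.load(open("pics/w3.pkl","rb"));cv2.imwrite("pics/w4.png",cv2.resize(c["color"][0:130,240:400,::-1],None,fx=4.6,fy=4.6,interpolation=cv2.INTER_CUBIC))
E
```

```text
(no output)
```

View pics/w4.png

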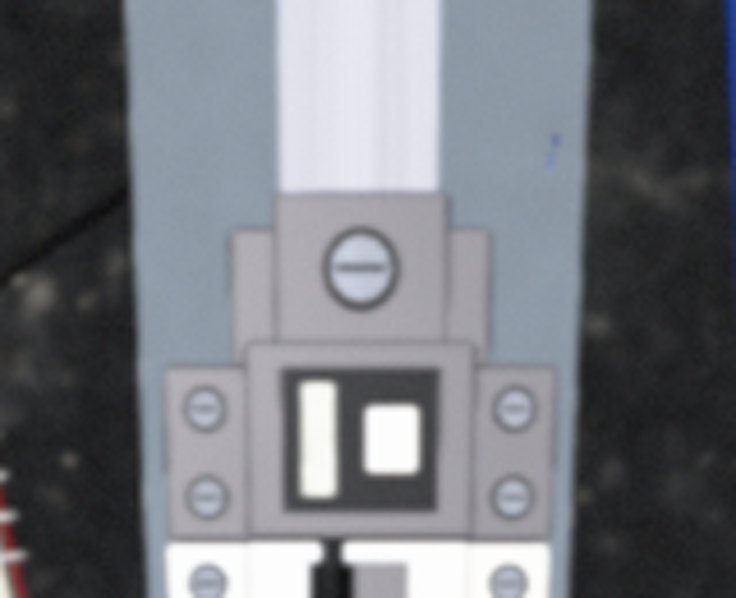

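```bash
python3 - <<'E'
import pickle,numpy as np
from h import ray
c=pickle.load(open("pics/w3.pkl","rb"));a=1.0265
X=np.array([np.cos(a),np.sin(a)])
f=lambda u,v,z:(ray(c,(240+(u+.5)/4.6-.5,(v+.5)/4.6-.5),z)[:2]@X).round(1)
print("con near/far",f(360,533,78),f(360,344,78),"base far",f(205,366,44),"end far nose",f(360,193,66),"base",f(250,231,36),"screw",f(360,268,66))
E
```

```text
con near/far -44.3 -10.2 base far -9.7 end far nose 18.3 base 18.0 screw 5.1
```

Measured contactor far face to end stop far face is about 28 mm, equal to the end stop's length, so there is no gap; both are square and centred.

```bash
python3 -c "from plant import close_job; print(close_job())"
```

```text
the job is handed in; nothing more can be done
None
```

The row is closed up and handed in: the contactor sits flush against the breakers and the end stop flush against the contactor, both square on the rail. The arm is clear, and the notebook, seal and pen show no movement in the final pictures; the hand-in returned no verdict.

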